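# Stand the leaning binder back up and close the row

### The arm

A 6-joint arm with a two-finger parallel gripper is mounted at the origin on the work surface. World frame = base frame: x ahead of the robot, y to its left, z up, the work surface at z = 0. Lengths are in m, angles in rad, forces in N, time in s.
With the tool pointing down it reaches from about 0.325 to 0.875 m from the base axis. Payload 4.4 kg.
Tool frame: the origin (TCP) lies at the centre of the arm's flange, where the gripper is bolted on; the fingertips stand 173 mm ahead of it and the grasp point (between the pads) lies 155 mm ahead of it (manip.finger_overhang is the distance from the TCP to the fingertips, in m); z points along the fingers, y is the line along which they close (so a half turn about z gives the same grasp; the last joint's range is limited). The gripper opens to 85 mm and grips with 20 to 120 N. Pads are 22 mm wide; open, the fingers measure 114 mm over their backs; the gripper's body (76 mm by 85 mm) begins 54 mm behind the grasp point. The pads swing forward as they close: fully open they stand 13 mm farther back than shut.
Start: joints at [-1.31, 0.207, 1.542, -0, 1.393, -0.15], TCP at [0.23, -0.527, 0.405] pointing down, gripper open.
Joint ranges: [-2.73, 2.73], [-0.86, 2.22], [0.23, 2.46], [-1.11, 4.25], [0.08, 2.63], [-2.82, 2.82]. Speed limits (rad/s): [2.79, 2.79, 3.14, 3.14, 3.14, 3.14].

### API

Orientations are given as a rotation vector (axis times angle).
In Python, from cell import monitor, get_image, order, recognise, outline_of, mark_of, manip gives the robot as it stands. The module is installed in compiled form; this text tells all that it offers.
- The arm moves only by the tool play_rows, never from a script. Its argument "moves" is a list of rows, each a list of 5 numbers: the shift along the tool's x, y, z in m, then the turn about the tool's z in rad, then the opening, from 0 (shut) to 1 (fully open). In form: [[x, y, z, turn, gripper], ...]. A call has exactly 10 rows; each row is the pose to reach, as a shift and turn from the pose commanded when the call began, along the tool's axes at that moment; what a row does not reach only later rows make up. A row lasts 1/8 s, in which the tool goes at most 62.5 mm and 10.7 degrees, less where a joint would pass 70% of its speed; a pose out of reach is approached as far as the arm can. A call with a gripper value outside its range is refused whole. The fingers move at their own pace and stop on an object; "force" is the grip in N (left out, the last holds). Time passes only in rows, so rows that repeat a pose let the fingers close, or fill a call up. It gives the time, the measured TCP pose, the force, the opening and the grip force at its end, in the units of the state.
- monitor.get_state(): the state, without advancing time (a new reading comes with each control period).
- get_image(name): name is "scene" or "top"; returns a dict with "img" (400x640x3 uint8, red, green, blue), "fovy" (degrees; the focal length in pixels is half the picture's height over the tangent of half this angle, whatever the lens; pixels are square), "cx", "cy" (the principal point, pixels), "R" (3x3) and "t" (3): a world point X has camera coordinates R X + t. Camera axes: x right, y down, z forward; pixel columns grow to the right and rows downward; lengths in m; the calibration is good to about 2 mm. A picture is of the moment at which its call begins. There is no depth.
- order.hand_in(): hands the job in; it is judged then, once.
Trained networks look in the newest picture that a camera, given by its name, has taken for a name from the list of things; names that differ only in an ending like _2 or _b are one class to them, and where a whole thing is asked for, a point or a joint stands for the part that bears it (a point fixed in the world has none). Each returns a list of dicts, best first, with "score" (0 to 1); they miss things now and then, are a little off and sometimes report something else, mostly with a low value. They report only what shows in the picture. A call takes as long as a camera call.
- recognise(name, camera): "centre" ([column, row] as shares, 0 to 1, of the picture: columns of its width, rows of its height, amid what is visible of it).
- outline_of(name, camera): "region" (400x640 bool, what is visible of it) and "centre" ([column, row] as shares, 0 to 1, of the picture: columns of its width, rows of its height, amid what is visible of it).
- mark_of(name, camera): "centre" ([column, row] as shares, 0 to 1, of the picture: columns of its width, rows of its height: a listed point, or the origin of a listed thing).
The state is a dict: "t": time; "q": joint angles; "qvel": joint speeds; "joint_torque": joint torques, N m; "eef_pos": TCP position; "tool_rot": TCP orientation; "wrist_force": force on the tool from outside, world axes, zero at the start; "moment": the same for the moment, N m; "finger_gap": finger opening in m; "finger_force": force on a finger pad.
Only numpy, scipy, OpenCV 4.12 (cv2) and the standard library are available. Lean on these libraries where they do the work, as an engineer would, in place of code of your own. Each camera call takes 0.05 s, during which the arm holds its last target. There are 200 camera calls.

### The job

The end binder of the row has flopped over against the wooden bookend. Push it back up with your fingertips until it stands upright on its own, and only then slide the bookend along the table to push that binder snug against its neighbour, so that the row stands closed up, with the bookend flush against it. Nothing is to be picked up; do not shove the binder upright with the bookend, and leave the other binders and the things on the table undisturbed.

Things in the scene. Friction and masses are not known exactly. Their poses are not given: they have to be found in the camera images.
- leaning_binder: leaning end binder: closed rigid grey A5 ring binder, loose, about 0.6 kg; 175 mm deep (own x, spine at -x), 50 thick (own y), 220 tall (own z up the binder). Origin: centre of underside. Leans 20-32 deg to its -y side on its lower edge (0,-25,0 mm), foot 10-40 mm clear of binder_c, -y cover resting on the bookend's top edge. Let go within 9 deg of upright, it settles upright itself
- binder_top (a point): middle of the leaning binder's top edge on its -y (outer) cover, own point (0, -25, 220) mm of it; 180 to 210 mm above the table at the start, so 60 mm or more higher than the bookend's top
- binder_c: the last binder that still stands upright in the row, the leaning one's neighbour; same make and size (175 x 50 x 220 mm, 0.6 kg), loose, origin at the centre of its underside, own z up. The leaning binder belongs flat against its -y cover: origins 50 mm apart along own y, own x in line as it stands
- binder_b: the middle upright binder of the row, same size and origin as binder_c
- binder_a: the first upright binder of the row, same size and origin as binder_c; it stands against the drawer cabinet
- bookend: loose L-shaped oak bookend, 0.6 kg, origin at the centre of its underside, own +y faces the binders; it slides on the table. 110 mm wide (own x), 120 mm long (own y). Upright: 30 mm thick, 120 mm tall, at own y +30 to +60 mm. Foot: 40 mm tall, runs away from the binders to own y -60 mm
- bookend_face (a point): middle of the bookend's upright face that goes against the binders, own point (0, 60, 60) mm of the bookend
- bookend_foot (a point): middle of the end face of the bookend's foot, own point (0, -60, 20) mm; that face is 110 mm wide and 40 mm tall and looks away from the binders
- cabinet: dark plastic drawer cabinet, fixed, 220 mm deep (own x), 200 mm wide (own y), 230 mm tall, origin at the centre of its underside; its drawers face own -x and the row of binders starts at its -y side
- eraser: bystander: white eraser in a dark sleeve, 55 x 22 x 12 mm; origin at the centre of its underside
- cutter: bystander: yellow snap-off cutter, 135 x 20 x 12 mm, lying, closed; origin at the centre of its underside
- glue_stick: bystander: standing glue stick, diameter 29, 92 mm tall; origin at the centre of its underside
- tape_roll: bystander: roll of masking tape lying flat, diameter 96, 24 mm tall; origin at the centre of its underside
- pencil_pot: bystander: white pot with pencils, diameter 74, 95 mm tall, pencils to 180 mm; origin at the centre of its underside
- punch: bystander: craft paper punch, 60 x 48 mm, 42 mm tall; origin at the centre of its underside

How it is judged:
On the way, in this order (a step that is already met when the one before it is completed fails the run):
1. the leaning binder has been pushed up and stands upright on its own, the fingers off it, the bookend still where it was (angle between leaning_binder's own z axis and vertical below 0.06 rad and distance of bookend from where it was at the start of the episode below 0.02 m and contact force between the fingers and leaning_binder below 0.1 N and angular speed of leaning_binder below 1 rad/s), for 0.4 s.
2. the bookend has pushed that binder against its neighbour (y of leaning_binder in the frame of binder_c above -0.056 m and y of bookend_face in the frame of leaning_binder above -0.032 m), for 0.2 s.
At the end, for the whole second after the job is handed in: The binder stands upright (3 deg), its cover within 6 mm of its neighbour, square (6 deg), in line within 40 mm; the bookend stands with its face within 6 mm of the binder, square (6 deg), its middle within 60 mm of the binder's; the other binders upright; all on the table, at rest (angle between each of leaning_binder, bookend, binder_a, binder_b, binder_c's own z axis and vertical below 0.05 rad and y of leaning_binder in the frame of binder_c between -0.056 and -0.044 m and x of leaning_binder in the frame of binder_c between -0.04 and 0.04 m and angle between the x axis of leaning_binder and the x axis of binder_c, either way round below 0.1 rad and y of bookend_face in the frame of leaning_binder between -0.031 and -0.019 m and x of bookend in the frame of leaning_binder between -0.06 and 0.06 m and angle between the y axis of bookend and the y axis of leaning_binder, either way round below 0.1 rad and height (world z) of each of bookend, leaning_binder below 0.006 m and linear speed of each of leaning_binder, bookend below 0.02 m/s); the robot touches nothing.
It fails at once if the leaning binder is lifted off the table or knocked flat (height (world z) of leaning_binder above 0.033 m or angle between leaning_binder's own z axis and vertical above 0.9 rad).
It fails at once if the bookend is lifted or tipped (height (world z) of bookend above 0.015 m or angle between bookend's own z axis and vertical above 0.25 rad).
It fails at once if the bookend is shoved along while the binder still leans (distance of bookend from where it was at the start of the episode above 0.02 m and angle between leaning_binder's own z axis and vertical above 0.12 rad).
It fails at once if a standing binder of the row is knocked or shifted (distance of any of binder_a, binder_b, binder_c from where it was at the start of the episode above 0.03 m or angle between any of binder_a, binder_b, binder_c's own z axis and vertical above 0.2 rad).
It fails at once if a bystander is disturbed (distance of any of eraser, cutter, glue_stick, tape_roll, pencil_pot, punch from where it was at the start of the episode above 0.02 m).
It also fails if it takes over 51 s, if anything falls off the work surface, if the arm or the gripper's body presses on something with over 40 N, if the wrist force passes 120 N, or if a joint passes its speed limit or range.

## Working session

There is one attempt and no reset: what is moved stays moved. The work goes in short steps, Python scripts to look and compute and a tool call to move; the robot and the scene stay as the last step left them, time stands still between calls to the robot, and variables do not carry over. Pictures are saved under pics/ and viewed, at most 10 in all, crops included, and the job is handed in when it is done.

Besides the shell and the picture viewer there is one more tool, called after "Call:" in YAML: its name, and indented under it one key for each argument. play_rows: Moves the arm, as the interface text tells. Its arguments: {"type":"object","properties":{"moves":{"type":"array","items":{"type":"array","items":{"type":"number"}}},"force":{"type":"number"}},"required":["moves"]}

```bash
mkdir -p pics
cat > h.py <<'E'
import numpy as np, cv2
from cell import monitor, get_image, order, recognise, outline_of, mark_of, manip
from scipy.spatial.transform import Rotation as Rn
def K(c):
    f=200/np.tan(np.radians(c["fovy"])/2); return f
def proj(c,X):
    p=np.asarray(c["R"])@np.asarray(X).T+np.asarray(c["t"])[:,None]; f=K(c)
    return np.stack([f*p[0]/p[2]+c["cx"],f*p[1]/p[2]+c["cy"]],1)
def ray(c,uv):
    d=np.array([(uv[0]-c["cx"])/K(c),(uv[1]-c["cy"])/K(c),1]); R=np.asarray(c["R"])
    return -R.T@np.asarray(c["t"]),R.T@d
def atz(c,uv,z):
    o,d=ray(c,uv); return o+d*(z-o[2])/d[2]
def two(c1,u1,c2,u2):
    (o1,d1),(o2,d2)=ray(c1,u1),ray(c2,u2)
    d1/=np.linalg.norm(d1);d2/=np.linalg.norm(d2)
    s=np.linalg.lstsq(np.stack([d1,-d2],1),o2-o1,rcond=None)[0]
    a,b=o1+s[0]*d1,o2+s[1]*d2
    return (a+b)/2,np.linalg.norm(a-b)
E
python3 - <<'E'
from h import *
np.set_printoptions(precision=4,suppress=True)
s=monitor.get_state(); print(s['t'],s['eef_pos'],s['tool_rot'],Rn.from_rotvec(s['tool_rot']).as_matrix())
C={n:get_image(n) for n in("scene","top")}
for n,c in C.items():
    cv2.imwrite(f"pics/{n}0.png",c["img"][...,::-1]); print(n,-c["R"].T@c["t"],c["fovy"])
for k in "binder_top bookend_face bookend_foot leaning_binder binder_c binder_a bookend cabinet eraser cutter glue_stick tape_roll pencil_pot punch".split():
    m={}
    for n,c in C.items():
        r=mark_of(k,n)
        m[n]=[(np.array(q["centre"])*[640,400],round(q["score"],2)) for q in r[:4]]
        print(k,n,[(a.round(1),b) for a,b in m[n]], [atz(c,a,0)[:2] for a,_ in m[n]])
    if m["scene"] and m["top"]: print("   tri",two(C["scene"],m["scene"][0][0],C["top"],m["top"][0][0]))
E
```

```text
0.0 [ 0.2295 -0.5268  0.4035] [-3.0733 -0.6403  0.0002] [[ 0.9168  0.3993 -0.0006]
 [ 0.3993 -0.9168  0.0023]
 [ 0.0004 -0.0023 -1.    ]]
scene [0.2705 0.2951 1.4229] 42.22472611950995
top [ 0.389  -0.0533  1.2931] 48.25527501369814
binder_top scene [(array([346.8, 149.5]), 0.9)] [array([ 0.6462, -0.2384])]
binder_top top [(array([365.8, 182.6]), 0.63)] [array([ 0.6366, -0.1784])]
   tri (array([ 0.5933, -0.1586,  0.2112]), np.float64(0.005761198271752744))
bookend_face scene [(array([361.3, 231.8]), 0.2)] [array([ 0.4506, -0.0691])]
bookend_face top [] []
bookend_foot scene [] []
bookend_foot top [(array([391.3, 185.7]), 0.74), (array([369.6, 189.7]), 0.22)] [array([ 0.6251, -0.2526]), array([ 0.6151, -0.1885])]
leaning_binder scene [(array([323.6, 208.9]), 0.9), (array([401.7, 139.5]), 0.18)] [array([ 0.5765, -0.0509]), array([ 0.5417, -0.372 ])]
leaning_binder top [(array([323.6, 200.9]), 0.81)] [array([ 0.5859, -0.0527])]
   tri (array([ 0.584 , -0.0537, -0.0153]), np.float64(0.008575911465011651))
binder_c scene [] []
binder_c top [(array([296.8, 202.9]), 0.85)] [array([0.5823, 
[... 1389 characters left out ...]
2.1, 182.7]), 0.71)] [array([ 0.4993, -0.2242])]
tape_roll top [(array([392.7, 231.4]), 0.69)] [array([ 0.4908, -0.2497])]
   tri (array([ 0.506 , -0.2605, -0.0913]), np.float64(0.017017591279625592))
pencil_pot scene [(array([247.8, 220.3]), 0.6)] [array([0.7186, 0.1172])]
pencil_pot top [(array([265.8, 160.3]), 0.75)] [array([0.7131, 0.1158])]
   tri (array([ 0.7158,  0.1166, -0.0001]), np.float64(0.005455229773684068))
punch scene [(array([401.5, 139.8]), 0.94), (array([251. , 217.4]), 0.74)] [array([ 0.5417, -0.3707]), array([0.7176, 0.1048])]
punch top [(array([429.5, 210. ]), 0.97)] [array([ 0.55  , -0.3595])]
   tri (array([ 0.5401, -0.3523,  0.0365]), np.float64(0.01111628087764647))
```

Run:
```python
import cv2
for n,(a,b,c,d) in {"top":(190,490,90,315),"scene":(190,490,90,315)}.items():
    i=cv2.imread(f"pics/{n}0.png")[c:d,a:b]; cv2.imwrite(f"pics/{n}0c.png",cv2.resize(i,None,fx=2.66,fy=2.66,interpolation=cv2.INTER_CUBIC))
```

```text
(no output)
```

View pics/top0c.png

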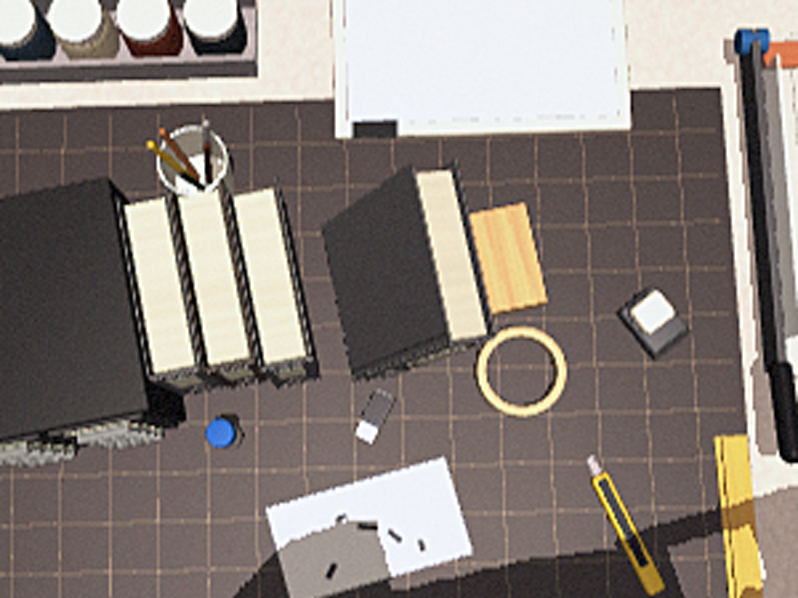

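View pics/scene0c.png

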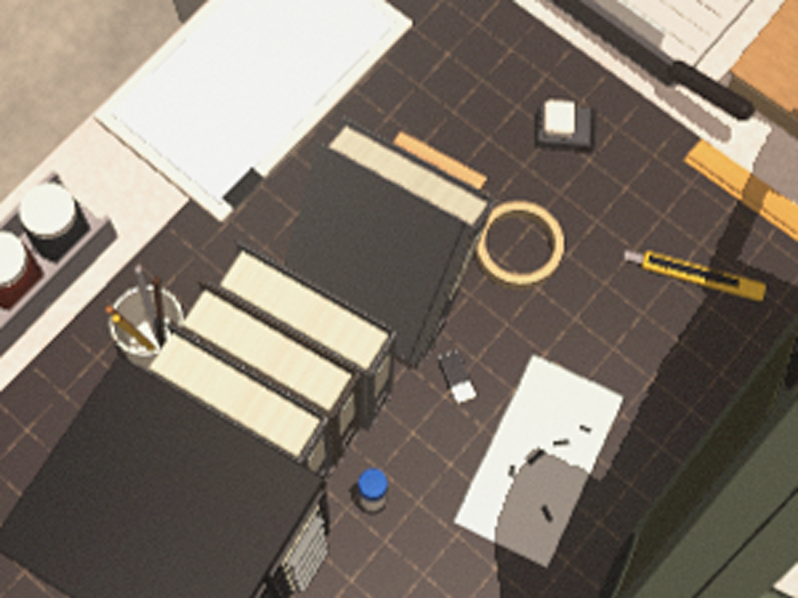

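Both views show the row with the leaning binder on the bookend. In the top crop its top-edge corners are at about (412,168), (455,163), (490,330) and (447,345), and the bookend's foot end is at (527,203)–(547,300). The tape roll is close to the foot, at (521,371). Next I fit the poses from these corners.

```bash
cat > fit.py <<'E'
from h import *
from scipy.optimize import least_squares
np.set_printoptions(precision=4,suppress=True)
c={n:get_image(n) for n in("scene","top")}
P=lambda u:np.array(u)/2.66+[190,90]
def box(p,X):  # p: pivot x,y (own (0,-25,0)), yaw, lean
    R=(Rn.from_euler('z',p[2])*Rn.from_euler('x',p[3])).as_matrix()
    return (np.array(X)-[0,-.025,0])@R.T+[p[0],p[1],0]
h=.0875
itf,otf,otn,itn=[-h,.025,.22],0,0,0
obs={"top":[((412,168),(h,.025,.22)),((455,163),(h,-.025,.22)),((490,330),(-h,-.025,.22)),((447,345),(-h,.025,.22)),((355,378),(-h,.025,0)),((322,235),(h,.025,0))],
"scene":[((330,148),(h,.025,.22)),((345,125),(h,-.025,.22)),((490,200),(-h,-.025,.22)),((478,222),(-h,.025,.22)),((412,365),(-h,.025,0))]}
def res(p): return np.concatenate([(proj(c[n],box(p,[X for _,X in o]))-np.array([P(u) for u,_ in o])).ravel() for n,o in obs.items()])
r=least_squares(res,[.58,-.08,.2,.4],loss='soft_l1'); L=r.x
print("lean pivot,yaw,lean",L,np.degrees(L[2:]),"\nres",r.fun.reshape(-1,2)); print("top pt",box(L,[[0,-.025,.22]]))
# binder c: top outline corners
oc={"top":[((275,188),(h,-.025,.22)),((315,375),(-h,-.025,.22))],"scene":[((240,248),(h,-.025,.22)),((392,333),(-h,-.025,.22))]}
def rc(p): return np.concatenate([(proj(c[n],box([*p,0],[X for _,X in o]))-np.array([P(u) for u,_ in o])).ravel() for n,o in oc.items()])
r=least_squares(rc,[.58,0,.2],loss='soft_l1');print("c -y cover foot",r.x,r.fun)
# bookend foot top z=.04 far end corners
a,b=(atz(c["top"],P(u),.04) for u in((527,203),(547,300)))
d=a-b;print("foot end",a,b,(a+b)/2,"w",np.linalg.norm(d),"yaw",np.arctan2(d[1],d[0]))
a,b=(atz(c["scene"],P(u),.04) for u in((398,133),(486,185)))
print("foot scene",a,b)
for n in("top","scene"):
    for k in("bookend","tape_roll","leaning_binder"):
        for o in outline_of(k,n)[:2]:
            ys,xs=np.nonzero(o["region"]);print(n,k,round(o["score"],2),len(xs),cv2.minAreaRect(np.stack([xs,ys],1).astype(np.float32)))
E
python3 fit.py
```

```text
lean pivot,yaw,lean [ 0.5787 -0.0779  0.1665  0.4159] [ 9.539  23.8282] 
res [[-1.1506 -0.9795]
 [ 0.2256 -0.5102]
 [ 1.8222  4.7016]
 [ 0.2931  1.7965]
 [-0.7821  2.8042]
 [-0.0236 -2.4556]
 [-5.0698 -2.415 ]
 [-1.2413 -4.0879]
 [ 2.7351 -0.2382]
 [-1.0105  2.847 ]
 [ 2.5073  0.64  ]]
top pt [[ 0.5934 -0.1655  0.2012]]
c -y cover foot [0.5694 0.0035 0.197 ] [-0.7274 -0.0931 -0.2689 -1.3913  0.2661 -0.6118  4.784   0.5481]
foot end [ 0.6744 -0.2402  0.04  ] [ 0.5684 -0.2561  0.04  ] [ 0.6214 -0.2482  0.04  ] w 0.10723793562316031 yaw 0.14852333064782386
foot scene [ 0.6714 -0.2331  0.04  ] [ 0.5583 -0.2479  0.04  ]
top bookend 0.91 896 ((380.9080505371094, 186.55050659179688), (40.51532745361328, 23.26068687438965), 75.25643920898438)
top tape_roll 0.6 406 ((385.25006103515625, 228.7500457763672), (32.52690887451172, 33.23401641845703), 45.0)
top leaning_binder 0.78 3845 ((342.15667724609375, 190.5930938720703), (75.9052505493164, 56.7557373046875), 77.69197845458984)
scene bookend 0.47 184 ((355.353759765625, 150.3632049560547), (36.714603424072266, 5.53632926940918), 29.05460548400879)
scene bookend 0.3 4213 ((331.5, 180.5), (72.00138854980469, 71.1069564819336), 26.56505012512207)
scene tape_roll 0.9 388 ((386.0, 182.5), (30.857736587524414, 32.199378967285156), 26.56505012512207)
scene leaning_binder 0.58 4179 ((332.00579833984375, 180.5181427001953), (74.35060119628906, 69.98654174804688), 27.255327224731445)
scene leaning_binder 0.51 9326 ((255.80758666992188, 287.45684814453125), (110.40493774414062, 90.12303924560547), 32.61924362182617)
```

Call:
play_rows:
  moves:
    - [0.05,-0.015,0,-0.15,0.6]
    - [0.1,-0.03,0,-0.3,0.6]
    - [0.15,-0.045,0,-0.45,0.6]
    - [0.2,-0.06,0,-0.6,0.6]
    - [0.26,-0.075,0,-0.75,0.6]
    - [0.31,-0.09,0,-0.9,0.6]
    - [0.365,-0.105,0,-1.05,0.6]
    - [0.42,-0.12,0,-1.2,0.6]
    - [0.468,-0.135,0,-1.345,0.6]
    - [0.468,-0.135,0,-1.345,0.6]

```text
t: 3.15
eef_pos: [0.6069, -0.2136, 0.4044]
tool_rot: [-2.0, -2.422, -0.001]
wrist_force: [-0.6, -0.2, -0.1]
finger_gap: 0.0511
finger_force: 0.0
```

Run:
```python
from h import *
np.set_printoptions(precision=4,suppress=True)
s=monitor.get_state(); print(s['t'],s['eef_pos'],s['q'],s['wrist_force'],s['finger_gap']); print(Rn.from_rotvec(s['tool_rot']).as_matrix())
c=get_image("scene"); cv2.imwrite("pics/s1.png",cv2.resize(c["img"][60:300,190:510,::-1],None,fx=2.5,fy=2.5))
for k in("binder_top","bookend_face"): print(k,[(np.array(q["centre"])*[640,400],q["score"]) for q in mark_of(k,"scene")])
```

```text
3.15 [ 0.6069 -0.2136  0.4044] [-0.473   0.35    1.3613  0.0009  1.4301 -0.6634] [-0.6286 -0.2072 -0.1094] 0.051094520195390285
[[-0.1892  0.9819  0.0006]
 [ 0.9819  0.1892  0.0007]
 [ 0.0006  0.0007 -1.    ]]
binder_top [(array([347.52, 152.08]), 0.73)]
bookend_face []
```

View pics/s1.png

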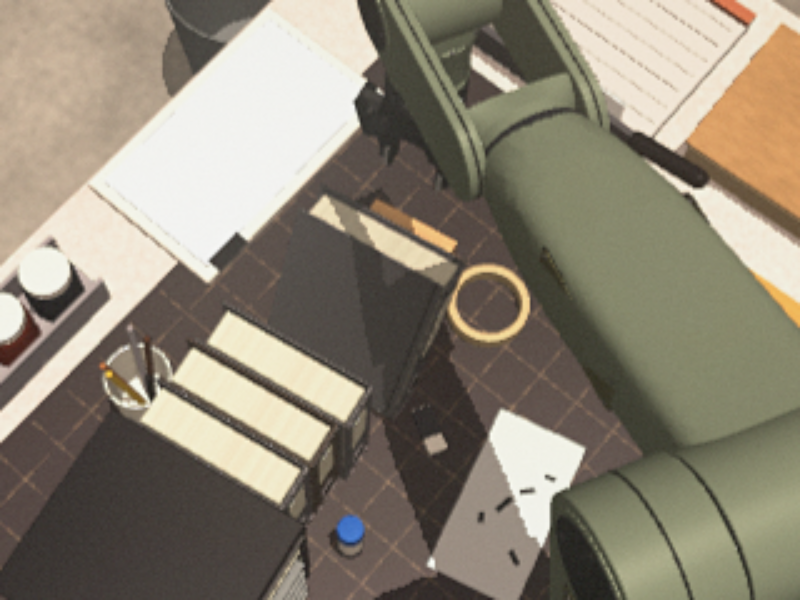

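The fingertips show at (380,100)–(440,180), clear of the binder's outer side. I'll go down and start the push.

Call:
play_rows:
  moves:
    - [0,0,0.03,0,0.6]
    - [0,0,0.06,0,0.6]
    - [0,0,0.068,0,0.6]
    - [0.01,0,0.068,0,0.6]
    - [0.02,0,0.068,0,0.6]
    - [0.03,0,0.068,0,0.6]
    - [0.04,0,0.068,0,0.6]
    - [0.05,0,0.068,0,0.6]
    - [0.055,0,0.068,0,0.6]
    - [0.06,0,0.068,0,0.6]

```text
t: 4.55
eef_pos: [0.5943, -0.1582, 0.3391]
tool_rot: [2.004, 2.413, -0.001]
wrist_force: [-2.3, -4.2, 8.9]
finger_gap: 0.0513
finger_force: 0.2
```

Call:
play_rows:
  moves:
    - [0.005,0,0,0,0.6]
    - [0.01,0,0,0,0.6]
    - [0.015,0,0,0,0.6]
    - [0.02,0,0,0,0.6]
    - [0.025,0,0,0,0.6]
    - [0.028,0,0,0,0.6]
    - [0.031,0,0,0,0.6]
    - [0.034,0,0,0,0.6]
    - [0.037,0,0,0,0.6]
    - [0.04,0,0,0,0.6]

```text
t: 5.8
eef_pos: [0.5893, -0.121, 0.3471]
tool_rot: [1.996, 2.402, 0.005]
wrist_force: [-6.7, -6.2, 29.2]
finger_gap: 0.0514
finger_force: 0.7
```

Run:
```python
from h import *
np.set_printoptions(precision=4,suppress=True)
s=monitor.get_state(); print(s['t'],s['eef_pos'],s['wrist_force'])
c=get_image("scene"); cv2.imwrite("pics/s2.png",cv2.resize(c["img"][60:300,190:510,::-1],None,fx=2.5,fy=2.5))
```

```text
5.8 [ 0.5893 -0.121   0.3471] [-6.7048 -6.1662 29.234 ]
```

View pics/s2.png

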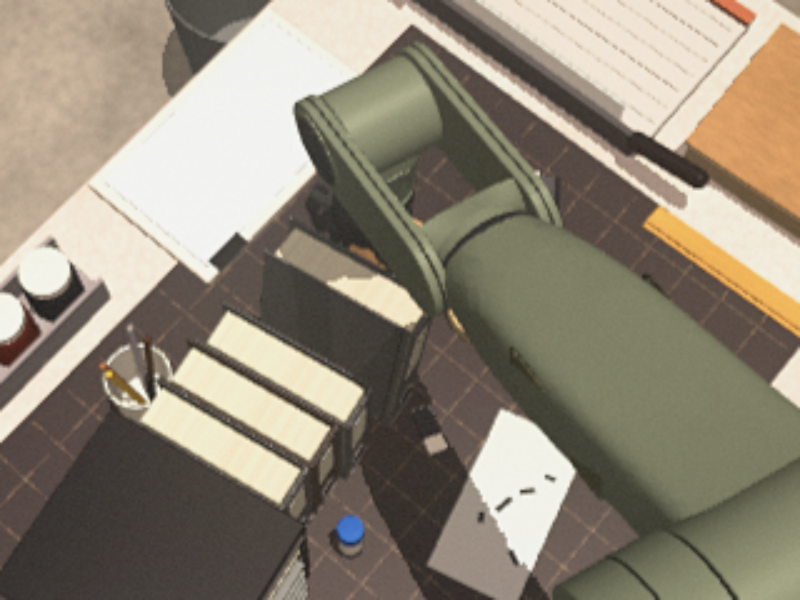

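The binder is nearly up, with its top at (280,250)–(425,310). But the upward 29 N on the wrist says the gripper body is riding on its top edge, so I raise the hand and look again.

Call:
play_rows:
  moves:
    - [0,0,-0.004,0,0.6]
    - [0,0,-0.008,0,0.6]
    - [0,0,-0.012,0,0.6]
    - [0,0,-0.016,0,0.6]
    - [0,0,-0.02,0,0.6]
    - [0,0,-0.024,0,0.6]
    - [0,0,-0.026,0,0.6]
    - [0,0,-0.026,0,0.6]
    - [0,0,-0.026,0,0.6]
    - [0,0,-0.026,0,0.6]

```text
t: 7.1
eef_pos: [0.5863, -0.1182, 0.3625]
tool_rot: [-2.007, -2.417, 0.0]
wrist_force: [-0.3, -0.1, 0.1]
finger_gap: 0.0516
finger_force: 0.0
```

Run:
```python
from h import *
np.set_printoptions(precision=4,suppress=True)
s=monitor.get_state(); print(s['t'],s['eef_pos'],s['wrist_force'])
c=get_image("top"); cv2.imwrite("pics/t3.png",cv2.resize(c["img"][80:305,190:490,::-1],None,fx=2.66,fy=2.66))
```

```text
7.1 [ 0.5863 -0.1182  0.3625] [-0.2982 -0.1094  0.1358]
```

View pics/t3.png

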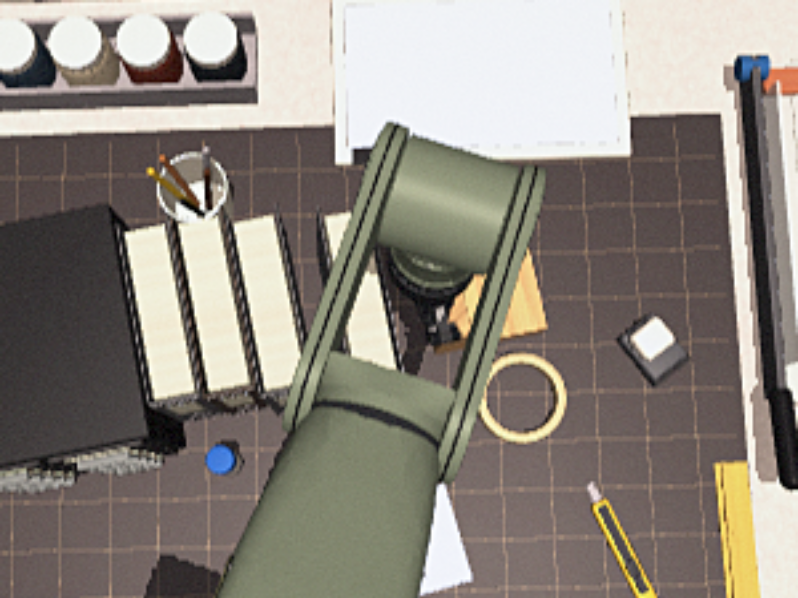

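The binder stands upright with nothing touching it. I'll retreat behind the bookend's foot, which is unmoved with its end at about (527,230)–(547,327), and go down there.

Call:
play_rows:
  moves:
    - [-0.02,0,0,0,0.6]
    - [-0.06,0.002,0,0,0.6]
    - [-0.1,0.004,0,0,0.6]
    - [-0.14,0.008,0,0,0.6]
    - [-0.172,0.008,0,0,0.6]
    - [-0.172,0.008,0,0,0.6]
    - [-0.172,0.008,0.04,0,0.6]
    - [-0.172,0.008,0.08,0,0.6]
    - [-0.172,0.008,0.11,0,0.6]
    - [-0.172,0.008,0.11,0,0.6]

```text
t: 8.4
eef_pos: [0.6243, -0.2847, 0.2488]
tool_rot: [-2.001, -2.411, 0.002]
wrist_force: [-1.1, -0.3, 1.0]
finger_gap: 0.0514
finger_force: 0.0
```

Run:
```python
from h import *
np.set_printoptions(precision=4,suppress=True)
s=monitor.get_state(); print(s['t'],s['eef_pos'],s['wrist_force'])
C={n:get_image(n) for n in("scene","top")}
for n,c in C.items():
    cv2.imwrite(f"pics/{n}4.png",cv2.resize(c["img"][80:305,190:490,::-1],None,fx=2.66,fy=2.66))
    for k in("bookend_foot","leaning_binder","tape_roll"):
        for q in mark_of(k,n)[:2]:
            u=np.array(q["centre"])*[640,400]; print(n,k,round(q["score"],2),u,atz(c,u,.02 if k=="bookend_foot" else 0))
```

```text
8.4 [ 0.6243 -0.2847  0.2488] [-1.1091 -0.3454  0.9572]
scene bookend_foot 0.67 [354.176 149.68 ] [ 0.6241 -0.2447  0.02  ]
scene leaning_binder 0.84 [324.672 211.4  ] [ 0.5691 -0.0472  0.    ]
scene tape_roll 0.73 [329.728 176.6  ] [ 0.6282 -0.1385  0.    ]
scene tape_roll 0.66 [382.528 183.4  ] [ 0.4969 -0.2233  0.    ]
top bookend_foot 0.74 [391.424 183.68 ] [ 0.6274 -0.2501  0.02  ]
```

View pics/top4.png

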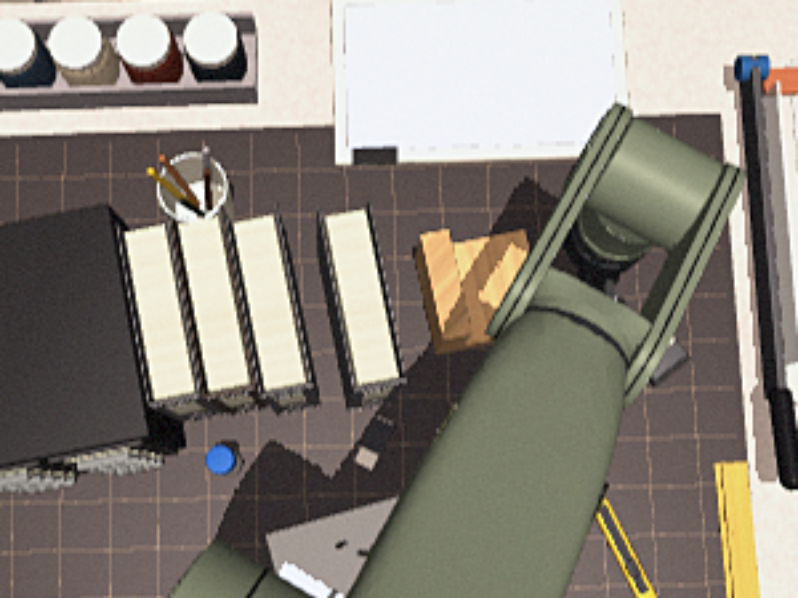

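View pics/scene4.png

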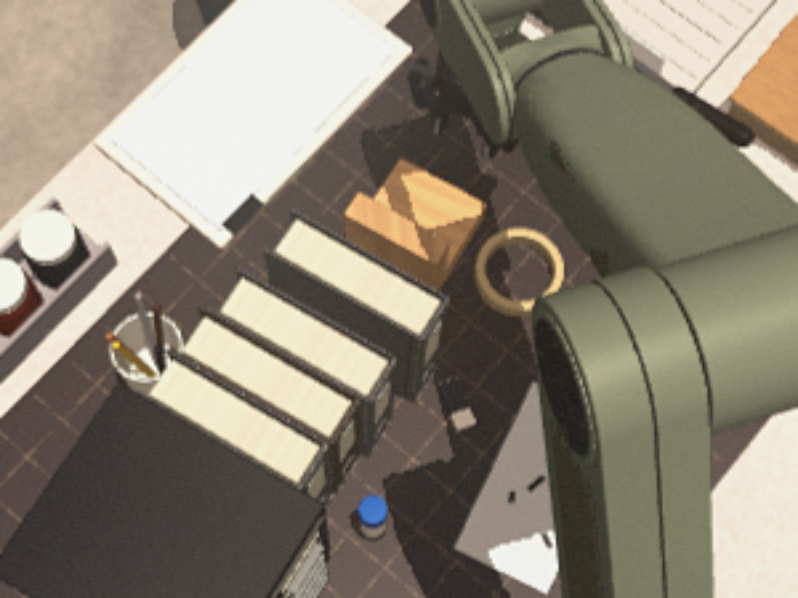

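The binder stands upright with clear gaps on both sides. Its outer top corners are at (370,205) and (403,378) in the top crop, and the bookend hasn't moved. I'll measure the yaws before descending.

Run:
```python
from h import *
np.set_printoptions(precision=4,suppress=True)
c=get_image("top");P=lambda u:np.array(u)/2.66+[190,80]
for n,z,u,v in(("leanB -y",.22,(370,205),(403,378)),("leanB +y",.22,(320,213),(352,388)),("c -y",.22,(277,213),(315,402)),("bookend top",.12,(420,232),(443,335)),("foot end",.04,(527,230),(547,327))):
    a,b=atz(c,P(u),z),atz(c,P(v),z);d=a-b;print(n,(a+b)/2,np.linalg.norm(d),"yaw",np.arctan2(d[1],d[0]))
```

```text
leanB -y [ 0.5803 -0.082   0.22  ] 0.1637986805261164 yaw 0.1530375648014242
leanB +y [ 0.5734 -0.0355  0.22  ] 0.16542287499740452 yaw 0.15206022301139024
c -y [0.5681 0.0014 0.22  ] 0.17924750512306442 yaw 0.17453775980472191
bookend top [ 0.6043 -0.1301  0.12  ] 0.10726782376758746 yaw 0.17800499327346406
foot end [ 0.621  -0.2481  0.04  ] 0.1072269790416264 yaw 0.14853365027978344
```

Call:
play_rows:
  moves:
    - [0,0.008,0.01,0,0.6]
    - [0,0.008,0.02,0,0.6]
    - [0,0.008,0.03,0,0.6]
    - [0,0.008,0.04,0,0.6]
    - [0,0.008,0.05,0,0.6]
    - [0,0.008,0.057,0,0.6]
    - [0,0.008,0.059,0,0.6]
    - [0,0.008,0.059,0,0.6]
    - [0,0.008,0.059,0,0.6]
    - [0,0.008,0.059,0,0.6]

```text
t: 10.1
eef_pos: [0.6339, -0.2844, 0.1943]
tool_rot: [2.006, 2.416, 0.0]
wrist_force: [-1.1, 0.0, 0.1]
finger_gap: 0.0508
finger_force: 0.0
```

Call:
play_rows:
  moves:
    - [0.012,0,0,0,0.6]
    - [0.018,0,0,0,0.6]
    - [0.024,0,0,0,0.6]
    - [0.03,0,0,0,0.6]
    - [0.036,0,0,0,0.6]
    - [0.042,0,0,0,0.6]
    - [0.048,0,0,0,0.6]
    - [0.054,0,0,0,0.6]
    - [0.06,0,0,0,0.6]
    - [0.066,0,0,0,0.6]

```text
t: 11.35
eef_pos: [0.6216, -0.2192, 0.1938]
tool_rot: [2.007, 2.417, -0.0]
wrist_force: [0.1, -2.5, -0.7]
finger_gap: 0.0511
finger_force: 1.6
```

Call:
play_rows:
  moves:
    - [0.004,0,0,0,0.6]
    - [0.008,0,0,0,0.6]
    - [0.012,0,0,0,0.6]
    - [0.016,0,0,0,0.6]
    - [0.019,0,0,0,0.6]
    - [0.022,0,0,0,0.6]
    - [0.025,0,0,0,0.6]
    - [0.028,0,0,0,0.6]
    - [0.03,0,0,0,0.6]
    - [0.03,0,0,0,0.6]

```text
t: 12.6
eef_pos: [0.6162, -0.1903, 0.1938]
tool_rot: [2.006, 2.416, -0.001]
wrist_force: [2.1, -4.5, -0.0]
finger_gap: 0.0512
finger_force: 2.6
```

Run:
```python
from h import *
C={n:get_image(n) for n in("scene","top")}
cv2.imwrite("pics/top5.png",np.hstack([cv2.resize(c["img"][130:270,230:390,::-1],None,fx=2.5,fy=2.5) for c in C.values()]))
```

```text
(no output)
```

View pics/top5.png

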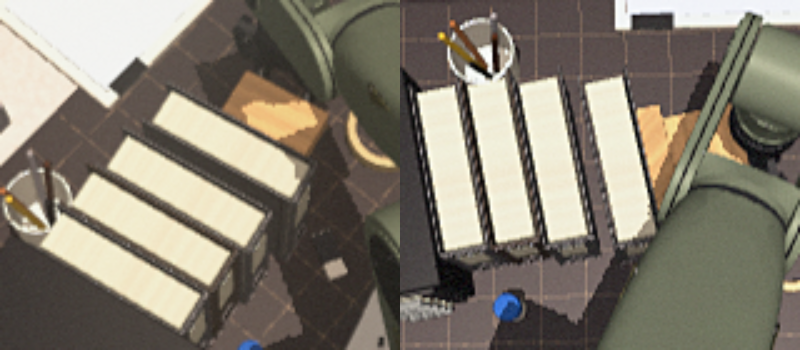

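The bookend is against the binder and about 10–20 mm is left to binder_c (top view, right half, gap near (580,85)). I'll creep on and watch the force.

Call:
play_rows:
  moves:
    - [0.001,0,0,0,0.6]
    - [0.002,0,0,0,0.6]
    - [0.003,0,0,0,0.6]
    - [0.004,0,0,0,0.6]
    - [0.005,0,0,0,0.6]
    - [0.006,0,0,0,0.6]
    - [0.007,0,0,0,0.6]
    - [0.008,0,0,0,0.6]
    - [0.009,0,0,0,0.6]
    - [0.01,0,0,0,0.6]

```text
t: 13.95
eef_pos: [0.6144, -0.1808, 0.1939]
tool_rot: [2.005, 2.416, -0.001]
wrist_force: [0.7, -6.9, -0.7]
finger_gap: 0.0513
finger_force: 3.1
```

Call:
play_rows:
  moves:
    - [0.0005,0,0,0,0.6]
    - [0.001,0,0,0,0.6]
    - [0.0015,0,0,0,0.6]
    - [0.002,0,0,0,0.6]
    - [0.0025,0,0,0,0.6]
    - [0.003,0,0,0,0.6]
    - [0.0035,0,0,0,0.6]
    - [0.004,0,0,0,0.6]
    - [0.0045,0,0,0,0.6]
    - [0.005,0,0,0,0.6]

```text
t: 15.2
eef_pos: [0.6135, -0.1762, 0.1939]
tool_rot: [2.005, 2.415, -0.002]
wrist_force: [0.7, -6.9, -1.4]
finger_gap: 0.0512
finger_force: 3.7
```

Run:
```python
from h import *
C={n:get_image(n) for n in("scene","top")}
cv2.imwrite("pics/top6.png",np.hstack([cv2.resize(c["img"][130:270,230:390,::-1],None,fx=2.5,fy=2.5) for c in C.values()]))
```

```text
(no output)
```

View pics/top6.png

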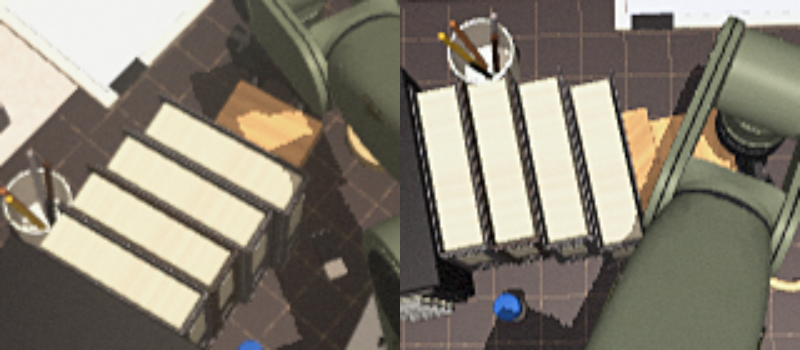

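The binder pitch now looks equal across the row (cream edges at 417, 468, 518 and 570). I keep creeping until the force rises.

Call:
play_rows:
  moves:
    - [0.0005,0,0,0,0.6]
    - [0.001,0,0,0,0.6]
    - [0.0015,0,0,0,0.6]
    - [0.002,0,0,0,0.6]
    - [0.0025,0,0,0,0.6]
    - [0.003,0,0,0,0.6]
    - [0.003,0,0,0,0.6]
    - [0.003,0,0,0,0.6]
    - [0.003,0,0,0,0.6]
    - [0.003,0,0,0,0.6]

```text
t: 16.55
eef_pos: [0.6129, -0.1746, 0.1939]
tool_rot: [2.005, 2.413, -0.004]
wrist_force: [1.4, -11.2, -2.3]
finger_gap: 0.0513
finger_force: 5.5
```

Call:
play_rows:
  moves:
    - [0.0005,0,0,0,0.6]
    - [0.001,0,0,0,0.6]
    - [0.0015,0,0,0,0.6]
    - [0.002,0,0,0,0.6]
    - [0.0025,0,0,0,0.6]
    - [0.003,0,0,0,0.6]
    - [0.0035,0,0,0,0.6]
    - [0.004,0,0,0,0.6]
    - [0.004,0,0,0,0.6]
    - [0.004,0,0,0,0.6]

```text
t: 17.8
eef_pos: [0.6124, -0.1734, 0.194]
tool_rot: [2.002, 2.409, -0.01]
wrist_force: [2.8, -20.3, -4.8]
finger_gap: 0.0511
finger_force: 10.0
```

The force has climbed to 20 N with almost no travel, so the row is closed up against the cabinet. I back off gently and lift away.

Call:
play_rows:
  moves:
    - [-0.003,0,0,0,0.6]
    - [-0.006,0,0,0,0.6]
    - [-0.01,0,0,0,0.6]
    - [-0.02,0,0,0,0.6]
    - [-0.04,0,0,0,0.6]
    - [-0.06,0,0,0,0.6]
    - [-0.06,0,-0.05,0,0.6]
    - [-0.06,0,-0.1,0,0.6]
    - [-0.06,0,-0.15,0,0.6]
    - [-0.06,0,-0.2,0,0.6]

```text
t: 19.05
eef_pos: [0.623, -0.2287, 0.3955]
tool_rot: [2.008, 2.416, 0.0]
wrist_force: [0.3, 0.0, 0.7]
finger_gap: 0.0515
finger_force: 0.0
```

Call:
play_rows:
  moves:
    - [-0.04,0,0,0,0.6]
    - [-0.08,0,0,0,0.6]
    - [-0.12,0,0,0,0.6]
    - [-0.16,0,0,0,0.6]
    - [-0.2,0,0,0,0.6]
    - [-0.24,0,0,0,0.6]
    - [-0.26,0,0,0,0.6]
    - [-0.26,0,0,0,0.6]
    - [-0.26,0,0,0,0.6]
    - [-0.26,0,0,0,0.6]

```text
t: 20.3
eef_pos: [0.6711, -0.4818, 0.3941]
tool_rot: [-2.005, -2.418, -0.0]
wrist_force: [0.1, -0.0, 0.1]
finger_gap: 0.0519
finger_force: 0.0
```

Run:
```python
from h import *
C={n:get_image(n) for n in("scene","top")}
cv2.imwrite("pics/top7.png",np.hstack([cv2.resize(c["img"][130:270,230:390,::-1],None,fx=2.5,fy=2.5) for c in C.values()]))
```

```text
(no output)
```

View pics/top7.png

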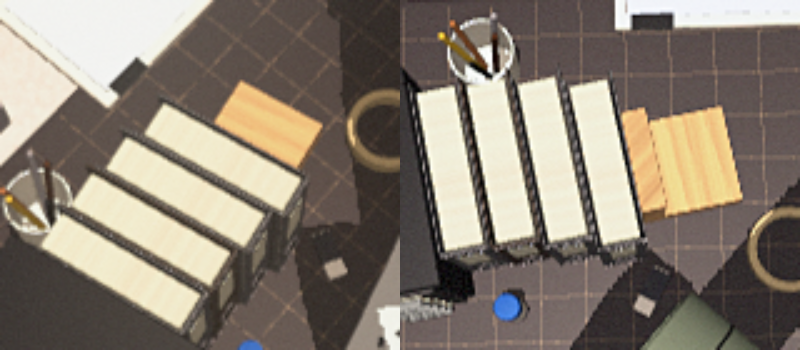

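The row is closed up: equal pitch (cream edges at 417, 468, 518 and 570), the bookend flush on the binder at (622–742,105–215), and nothing else disturbed.

```bash
python3 -c "
from cell import order
print(order.hand_in())"
```

```text
the job is handed in; nothing more can be done
None
```

The job is handed in, but hand-in returned no verdict: the last pictures show the binder upright and snug against its neighbour, the bookend flush against it and no bystander visibly moved; during the push-up the gripper pressed on the binder's top edge with about 29 N (limit 40 N).

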